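# Release the still-life turntable's brake with its keyed key

## Robot

A 7-joint arm with a two-finger parallel gripper is mounted at the origin on the work surface. World frame = base frame: x ahead of the robot, y to its left, z up, the work surface at z = 0. Lengths are in m, angles in rad, forces in N, time in s.
With the tool pointing down it reaches from about 0.35 to 0.9 m from the base axis. Payload 8.1 kg.
Tool frame: the origin (TCP) lies at the centre of the arm's flange, where the gripper is bolted on; the fingertips stand 178 mm ahead of it and the grasp point (between the pads) lies 159 mm ahead of it (ctrl.grip_point_offset is the y of the grasp point in the tool frame, in m); y points along the fingers, x is the direction in which the jaws open and shut, and the axes are right-handed (so a half turn about y gives the same grasp; the last joint's range is limited). The gripper opens to 92 mm and grips with 3 to 60 N. Pads are 19 mm wide; open, the fingers measure 130 mm over their backs; the gripper's body (75 mm by 190 mm) begins 47 mm behind the grasp point.
Start: joints at [1.043, 0.434, 0.025, 1.573, -0.012, 1.134, -0.075], TCP at [0.258, -0.569, 0.405] pointing down, gripper open.
Joint ranges: [-2.62, 2.62], [-0.44, 2.09], [-1.27, 1.32], [0.08, 2.57], [-1.32, 4.46], [0.12, 2], [-2.74, 2.74]. Speed limits (rad/s): [2.22, 2.22, 3.01, 3.01, 3.14, 3.14, 3.14].

## Interface

Orientations are given as a unit quaternion [w, x, y, z].
In Python, from workcell import ctrl, viewer gives the robot as it stands.
- The arm moves only by the tool apply_moves, never from a script. Its argument "series" is a list of rows, each an object of numbers: "wx", "wy", "wz": the turn, a rotation vector about the tool's x, y, z in degrees; "dx", "dy", "dz": the shift along the tool's x, y, z in m; "jaw": the finger opening in m, from 0 to 0.0918. A call has 1 to 20 rows; each row is the pose to reach, as a shift and turn from the pose commanded when the call began, along the tool's axes at that moment; what a row does not reach only later rows make up. A row lasts 1/10 s, in which the tool goes at most 50 mm and 8.59 degrees, less where a joint would pass 70% of its speed; a pose out of reach is approached as far as the arm can. A call with a gripper value outside its range is refused whole. The fingers move at their own pace and stop on an object; "squeeze" is the grip in N (left out, the last holds). Time passes only in rows, so rows that repeat a pose let the fingers close. It gives the time, the measured TCP pose, the force and the opening at its end, in the units of the state.
- ctrl.observe(): the state, without advancing time (a new reading comes with each control period).
- viewer.camera(name): name is "scene" or "top"; returns a dict with "frame" (420x560x3 uint8, red, green, blue), "mtx" (3x3 intrinsics, pixels), "cam_to_world" (4x4, takes a point from camera to world coordinates). Camera axes: x right, y down, z forward; pixel columns grow to the right and rows downward; lengths in m; the calibration is good to about 2 mm. A picture is of the moment at which its call begins. There is no depth.
- ctrl.finish_job(): hands the job in, once; it reports no verdict.
The state is a dict: "time_s": time; "joint_positions": joint angles; "qvel": joint speeds; "tau": joint torques, N m; "eef_pos": TCP position; "orientation": TCP orientation; "contact_force": force on the tool from outside, world axes, zero at the start; "torque": the same for the moment, N m; "opening": finger opening in m.
Only numpy, scipy, OpenCV 4.12 (cv2) and the standard library are available. Lean on these libraries where they do the work, as an engineer would, in place of code of your own. Each camera call takes 0.05 s, during which the arm holds its last target.

## Task

Take the red-handled brake key out of its wooden block and push its shaft into the steel hub of the still-life turntable, turning it until the key slips into the keyway, then push on against the brake spring until the flange sits flush on the hub. Finish while still gripping the handle and holding it pressed fully home (do not let go: the spring pushes it back out), and leave the fruit, paints, brushes and other things where they are.

Things in the scene. Friction and masses are not known exactly. Their poses are not given: they have to be found in the camera images.
- release_key: Loose upright brake key. Origin: shaft's lower end on the axis; z up, x to key side. Steel shaft 20 mm dia., tip tapered over 4 mm. Brass key 8 mm wide (y) out to x = 16, z = 14 to 48 mm, so the first 14 mm are a plain round pilot. Flange 48 mm dia., z = 48 to 54. Red bar handle 56 (x) x 16 (y) mm, z = 54 to 90, its +x end yellow. About 0.2 kg. Fingertips may rest on the flange
- board: Fixed brown board, 280 x 220 x 6 mm, with a wooden key block, 72 x 72 mm, its top 68 mm above the table; through hole 37 mm in diameter, in which the key hangs by its flange (tip 20 mm above the table). Origin on the table under the hole's centre, z up; the board runs from x = -60 to +220 mm in its frame
- hub: Fixed steel hub, 62 mm high, about 58 mm across, on the grey base plate's robot-side end; it does not turn. Origin at the centre of its underside (20 mm above the table), z up along the bore, x towards the keyway. Round bore 22.5 mm; keyway 10.5 mm wide (y), out to x = 18.5 mm, full height, open on top. Yellow marks on the rim lie just outside the keyway
- hub_mouth (a point): Centre of the bore's mouth on the hub's upper face, 82 mm above the table; axes as the hub's (x to the keyway, z up). The key is home when its shaft tip is 48 mm below this point and its flange lies on the face.
- brake_plunger (a joint): Brass spring plunger in the bore, pressed straight down by the shaft's tip; value in m, 0 when up (its top 40 mm below the hub's mouth), 0.008 when the key is home (flange on the hub). The spring needs 6 N to start moving and 10 N at home; the key's own weight (about 2 N) does not move it.
- turntable: Fixed grey base plate, 300 x 100 x 20 mm, with a white round platter 220 mm in diameter, top 42 mm above the table. Origin on the table under the hub's axis; the platter's centre lies at x = +185 mm in its frame. Leave it.
- apple: Green apple, 76 mm wide, 66 mm high, on the platter; origin at its underside. Bystander.
- pear: Orange pear, 66 mm wide, 95 mm high, on the platter; origin at its underside. Bystander.
- paint_jar: Blue paint jar with white lid, 48 mm wide, 55 mm high, on the board beyond the block; origin at its underside. Bystander.
- paint_tube: Paint tube lying on the board beyond the block, 90 x 26 x 18 mm; origin at its underside. Bystander.
- brush_pot: Blue pot of brushes, 74 mm wide, about 260 mm high, at the table's left; origin at its underside. Bystander.
- mug: White mug, 80 mm wide, 90 mm high, at the table's right; origin at its underside. Bystander.
- sponge_block: Yellow cleaning block, 90 x 60 x 30 mm, at the table's left; origin at its underside. Bystander.
Mind the look-alikes: they are no part of the job. What is shaped like the release_key but pink is not meant.

How it is judged:
On the way, in this order (a step that is already met when the one before it is completed fails the run):
1. the key is gripped and lifted clear of its block (height (world z) of release_key above 0.07 m and contact force between the fingers and release_key above 1 N and contact force between release_key and board below 0.1 N), for 0.1 s.
2. the shaft is in the bore with its key slipped into the keyway (z of release_key in the frame of hub_mouth below -0.022 m and horizontal distance between release_key and hub_mouth below 0.004 m and angle between the x axis of release_key and the x axis of hub, either way round below 0.25 rad), for 0.05 s.
At the end, for the whole second after the job is handed in: The key's shaft is in the hub with the key in the keyway, upright (within 0.08 rad), flange flush on the hub's face (tip at least 46.5 mm below the mouth, within 3 mm of its axis), the spring plunger held down at least 6.5 mm, the key at rest and the fingers still gripping it (z of release_key in the frame of hub_mouth below -0.0465 m and horizontal distance between release_key and hub_mouth below 0.003 m and angle between the x axis of release_key and the x axis of hub, either way round below 0.25 rad and angle between release_key's own z axis and vertical below 0.08 rad and value of joint brake_plunger above 0.0065 m and contact force between the fingers and release_key above 1 N and linear speed of release_key below 0.02 m/s); the arm keeps its last pose, push and grip.
It fails at once if a bystander is pushed more than 30 mm or knocked over (distance of any of apple, pear, paint_jar, paint_tube, brush_pot, mug, sponge_block from where it was at the start of the episode above 0.03 m or angle between any of apple, pear, paint_jar, brush_pot, mug's own z axis and vertical above 0.6 rad).
It also fails if it takes over 43 s, if anything falls off the work surface, if the arm or the gripper's body presses on something with over 40 N, if the wrist force passes 120 N, or if a joint passes its speed limit or range.

## Working session

There is one attempt and no reset: what is moved stays moved. The work goes in short steps, Python scripts to look and compute and a tool call to move; the robot and the scene stay as the last step left them, time stands still between calls to the robot, and variables do not carry over. Pictures are saved under pics/ and viewed, and the job is handed in when it is done.

Besides the shell and the picture viewer there is one more tool, called as name(argument=value, ...) on one line, values as JSON. apply_moves: Moves the arm, as the interface text tells. Its arguments: {"type":"object","properties":{"series":{"type":"array"},"squeeze":{"type":"number"}},"required":["series"]}

```bash
mkdir -p pics; ls; cat > h.py <<'E'
import numpy as np,cv2,pickle
from workcell import ctrl,viewer
def shot(n,tag):
    c=viewer.camera(n); pickle.dump(c,open(f'pics/{tag}.pkl','wb')); cv2.imwrite(f'pics/{tag}.png',c['frame'][:,:,::-1]); return c
def load(tag): return pickle.load(open(f'pics/{tag}.pkl','rb'))
def plane(c,px,z):
    px=np.atleast_2d(np.asarray(px,float)); K=np.array(c['mtx']);T=np.array(c['cam_to_world'])
    d=(np.linalg.inv(K)@np.c_[px,np.ones(len(px))].T).T@T[:3,:3].T; o=T[:3,3]
    return o+d*((z-o[2])/d[:,2])[:,None]
def proj(c,P):
    P=np.atleast_2d(P);K=np.array(c['mtx']);T=np.linalg.inv(np.array(c['cam_to_world']))
    q=(P@T[:3,:3].T+T[:3,3])@K.T; return q[:,:2]/q[:,2:]
E
python3 - <<'E'
from h import *
for n in('scene','top'):
    c=shot(n,n+'0'); print(np.round(c['cam_to_world'],3).tolist(),np.round(c['mtx'],1).tolist())
s=ctrl.observe(); print({k:np.round(v,4).tolist() for k,v in s.items()}, ctrl.grip_point_offset)
E
```

```text
pics
[[-0.817, 0.479, -0.32, 1.152], [0.576, 0.664, -0.477, 0.889], [-0.016, -0.575, -0.818, 1.552], [0.0, 0.0, 0.0, 1.0]] [[529.3, 0.0, 273.8], [0.0, 529.3, 199.7], [0.0, 0.0, 1.0]]
[[-0.008, -0.985, 0.171, 0.397], [-1.0, 0.012, 0.023, 0.006], [-0.024, -0.171, -0.985, 1.158], [0.0, 0.0, 0.0, 1.0]] [[390.9, 0.0, 279.4], [0.0, 390.9, 208.3], [0.0, 0.0, 1.0]]
{'time_s': 0.1, 'joint_positions': [1.0434, 0.4352, 0.025, 1.574, -0.0116, 1.134, -0.0751], 'qvel': [-0.0006, -0.0033, 0.001, -0.0013, 0.0004, 0.0013, -0.0013], 'tau': [0.0035, -66.9127, 0.9884, -31.5146, -0.0604, 0.0374, 0.0001], 'eef_pos': [0.2575, -0.5693, 0.404], 'orientation': [0.5944, -0.5939, 0.3838, -0.3829], 'contact_force': [0.7351, -0.4915, -0.239], 'torque': [-0.0204, -0.0307, -0.041], 'opening': 0.0917} 0.1592
```

View pics/top0.png

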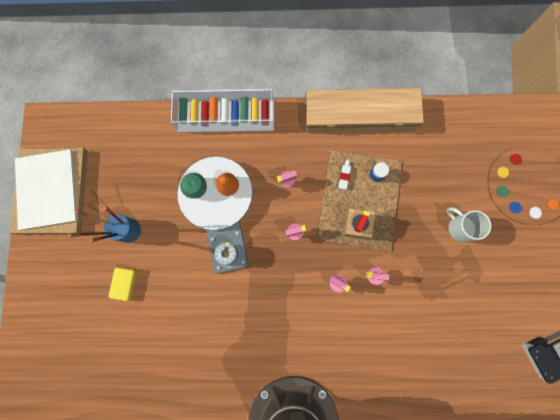

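View pics/scene0.png

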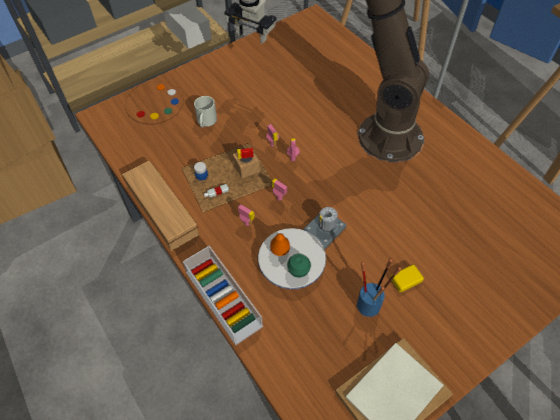

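The candidates in the top view are the red key on the wooden block at (361,222) and four pink look-alikes at (288,178), (295,232), (340,284) and (377,276). Only the red one is red-handled and sits in the block. I'll confirm it in enlarged crops.

```bash
python3 - <<'E'
from h import *
t=load('top0')['frame'];s=load('scene0')['frame']
cr=lambda f,x,y,r:cv2.resize(f[y-r:y+r,x-r:x+r],(400,300*4//3),interpolation=cv2.INTER_CUBIC)[:, :, ::-1]
a=cr(t,361,222,28);b=cr(t,225,252,28)
cv2.imwrite('pics/crop0.png',np.hstack([a,b]))
a=cr(s,246,158,28);b=cr(s,328,218,28)
cv2.imwrite('pics/crop1.png',np.hstack([a,b]))
E
```

```text
(no output)
```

View pics/crop0.png

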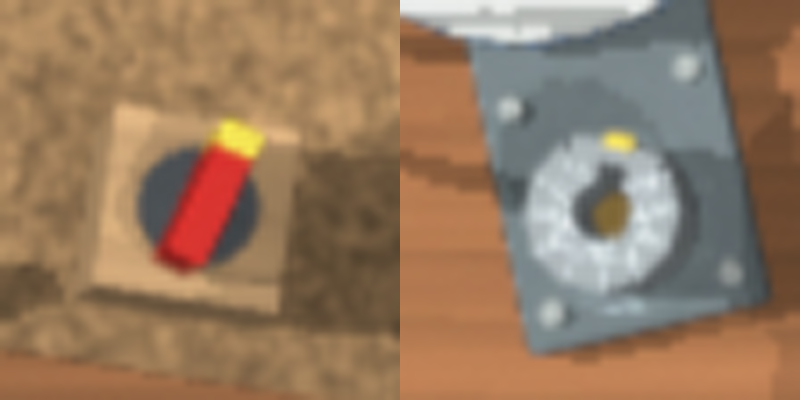

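View pics/crop1.png

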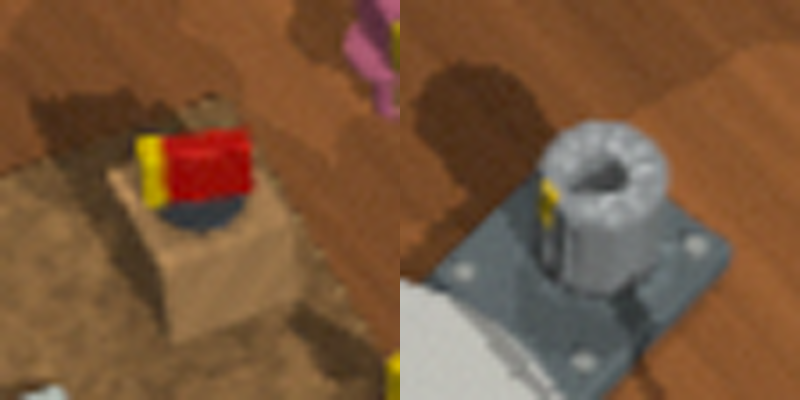

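The crops confirm it. The red bar handle with its yellow end sits on the wooden block at top view (361,222). The hub is at about (225,253), and its keyway and yellow mark are on the platter side, at about (228,243). Next I'll measure both.

```bash
python3 - <<'E'
from h import *
from scipy import ndimage as nd
for tag,x0,x1,y0,y1 in(('top0',335,390,195,250),('scene0',225,270,135,185)):
    c=load(tag);f=c['frame'];hsv=cv2.cvtColor(f,cv2.COLOR_RGB2HSV)
    roi=np.zeros(f.shape[:2],bool);roi[y0:y1,x0:x1]=1
    H,S,V=[hsv[...,i].astype(int) for i in range(3)]
    red=roi&((H<5)|(H>174))&(S>190)&(V>110); yel=roi&(H>22)&(H<34)&(S>150)&(V>120)
    for n,m in(('red',red),('yel',yel)):
        ys,xs=np.nonzero(m); print(tag,n,m.sum(),xs.mean(),ys.mean(),plane(c,[xs.mean(),ys.mean()],.110)[0])
    pts=np.argwhere(red|yel)[:,::-1].astype(np.float32)
    r=cv2.minAreaRect(pts);b=cv2.boxPoints(r);print(r);print(plane(c,b,.11).round(4).tolist()); print('ctr',plane(c,r[0],.110))
    dark=roi&(V<110)&(H>90)&(H<140)
    ys,xs=np.nonzero(dark);print('dark',dark.sum(), xs.min(),xs.max(),ys.min(),ys.max())
    u=(dark|red|yel).astype(np.uint8)
# hub
for tag,x0,x1,y0,y1 in(('top0',205,245,238,275),('scene0',310,345,200,240)):
    c=load(tag);f=c['frame'];hsv=cv2.cvtColor(f,cv2.COLOR_RGB2HSV)
    H,S,V=[hsv[...,i].astype(int) for i in range(3)]
    roi=np.zeros(f.shape[:2],bool);roi[y0:y1,x0:x1]=1
    yel=roi&(H>22)&(H<34)&(S>150)&(V>120); ys,xs=np.nonzero(yel);print(tag,'hubyel',yel.sum(),xs.mean(),ys.mean(),plane(c,[xs.mean(),ys.mean()],.082)[0])
    lite=roi&(V>140)&(S<50)
    l,n=nd.label(lite); k=np.argmax(np.bincount(l.ravel())[1:])+1; m=l==k
    cs,_=cv2.findContours(m.astype(np.uint8),cv2.RETR_CCOMP,cv2.CHAIN_APPROX_NONE)
    for q in cs:
        if len(q)>12:
            e=cv2.fitEllipse(q);print('ell',len(q),e,plane(c,e[0],.082)[0])
E
```

```text
top0 red 95 361.0210526315789 222.67368421052632 [ 0.53758963 -0.18886694  0.11      ]
top0 yel 22 366.22727272727275 212.86363636363637 [ 0.56414947 -0.20402036  0.11      ]
((361.90313720703125, 220.68165588378906), (6.235294342041016, 21.058822631835938), 28.072484970092773)
[[0.522, -0.17, 0.11], [0.5723, -0.1987, 0.11], [0.5641, -0.2131, 0.11], [0.5139, -0.1843, 0.11]]
ctr [[ 0.54297104 -0.19146506  0.11      ]]
dark 46 353 367 216 229
scene0 red 101 246.83168316831683 152.4851485148515 [ 0.547028   -0.17671765  0.11      ]
scene0 yel 26 238.3846153846154 153.34615384615384 [ 0.57356004 -0.19102964  0.11      ]
((244.73764038085938, 152.87623596191406), (9.25384521484375, 15.224069595336914), 84.2894058227539)
[[0.5675, -0.2114, 0.11], [0.5196, -0.1855, 0.11], [0.5408, -0.1481, 0.11], [0.588, -0.1737, 0.11]]
ctr [[ 0.55406255 -0.17957999  0.11      ]]
dark 22 242 251 158 161
top0 hubyel 1 227.0 243.0 [0.48885086 0.17662803 0.082     ]
ell 88 ((223.94857788085938, 255.86297607421875), (21.261554718017578, 26.852882385253906), 15.551374435424805) [0.45361816 0.18450067 0.082     ]
ell 29 ((224.92286682128906, 252.10723876953125), (8.745216369628906, 11.573344230651855), 20.15518569946289) [0.46386374 0.18198079 0.082     ]
scene0 hubyel 4 320.5 217.75 [0.49311867 0.18093561 0.082     ]
ell 66 ((328.4982604980469, 213.9087677001953), (12.351329803466797, 14.33668041229248), 100.45365142822266) [0.46216796 0.18444717 0.082     ]
```

```bash
cat > m.py <<'E'
from h import *
def up(c,x0,x1,y0,y1,k=10):
    p=c['frame'][y0:y1,x0:x1]; return cv2.resize(p,None,fx=k,fy=k,interpolation=cv2.INTER_CUBIC)
def topx(pts,x0,y0,k=10): return (np.asarray(pts,float)+.5)/k-.5+[x0,y0]
E
python3 - <<'E'
from m import *
c=load('top0')
x0,x1,y0,y1=335,390,195,250
u=up(c,x0,x1,y0,y1).astype(int); R,G,B=u[...,0],u[...,1],u[...,2]
for th in (120,150,180):
    m=((R>th)&(B<R*.45)&((G<R*.4)|(G>R*.7))).astype(np.uint8)
    m=cv2.morphologyEx(cv2.morphologyEx(m,cv2.MORPH_CLOSE,np.ones((15,15))),cv2.MORPH_OPEN,np.ones((11,11)))
    cs,_=cv2.findContours(m,cv2.RETR_EXTERNAL,cv2.CHAIN_APPROX_NONE);q=max(cs,key=cv2.contourArea)
    w=plane(c,topx(q[:,0],x0,y0),.110)[:,:2]
    r=cv2.minAreaRect((w*1000).astype(np.float32)); print(th,r)
    # flange: dark bluish
v=u.copy().astype(np.uint8); cv2.drawContours(v,[q],-1,(0,255,0),1)
d=((R<100)&(B>R)).astype(np.uint8); d=cv2.morphologyEx(d,cv2.MORPH_OPEN,np.ones((15,15)))
un=cv2.morphologyEx(((d+m)>0).astype(np.uint8),cv2.MORPH_CLOSE,np.ones((25,25)))
cs,_=cv2.findContours(d,cv2.RETR_EXTERNAL,cv2.CHAIN_APPROX_NONE)
cs=[k for k in cs if cv2.contourArea(k)>500]; cv2.drawContours(v,cs,-1,(255,0,255),1)
w=plane(c,topx(np.vstack(cs)[:,0],x0,y0),.074)[:,:2]
print('flange encl',cv2.minEnclosingCircle((w*1000).astype(np.float32)))
# block top
cv2.imwrite('pics/key1.png',v[:,:,::-1])
# hub
x0,x1,y0,y1=200,255,225,280
u=up(c,x0,x1,y0,y1); g=u.min(2).astype(int)
v=u.copy(); R,G,B=[u[...,i].astype(int) for i in range(3)]
hs=cv2.cvtColor(u,cv2.COLOR_RGB2HSV)
for th in (140,150,160):
    m=cv2.morphologyEx((g>th).astype(np.uint8),cv2.MORPH_OPEN,np.ones((7,7)))
    m[:90]=0
    cs,h=cv2.findContours(m,cv2.RETR_CCOMP,cv2.CHAIN_APPROX_NONE)
    for q,hh in zip(cs,h[0]):
        if cv2.contourArea(q)>2000:
            w=plane(c,topx(q[:,0],x0,y0),.082)[:,:2]*1000
            print(th,hh[3],cv2.fitEllipse(w.astype(np.float32)), cv2.minEnclosingCircle(w.astype(np.float32)))
            cv2.drawContours(v,[q],-1,(0,255,0) if hh[3]<0 else (255,0,255),1)
y=((hs[...,0]>20)&(hs[...,0]<35)&(hs[...,1]>110)&(hs[...,2]>170)).astype(np.uint8)
l=cv2.connectedComponentsWithStats(y)
for s,ce in zip(l[2][1:],l[3][1:]): print('yel',s[4],plane(c,topx(ce,x0,y0),.082)[0])
cv2.imwrite('pics/hub1.png',np.hstack([v[:,:,::-1]]))
E
```

```text
120 ((543.1607666015625, -191.68527221679688), (19.941736221313477, 61.19017791748047), 62.22293472290039)
150 ((543.9135131835938, -191.87684631347656), (19.874130249023438, 59.63147735595703), 61.70671081542969)
180 ((545.1765747070312, -192.236572265625), (19.696102142333984, 57.044647216796875), 60.7010383605957)
flange encl ((543.4080200195312, -193.45095825195312), 21.499610900878906)
140 -1 ((459.92034912109375, 183.20465087890625), (58.99981689453125, 59.120948791503906), 100.57817077636719) ((460.27099609375, 184.01678466796875), 31.52770233154297)
140 3 ((463.7469177246094, 181.79473876953125), (22.067628860473633, 30.515235900878906), 78.83161163330078) ((465.01934814453125, 181.56422424316406), 15.411542892456055)
150 -1 ((459.9691467285156, 183.08827209472656), (57.29588317871094, 58.042667388916016), 168.98146057128906) ((460.3356628417969, 183.7828826904297), 30.735219955444336)
150 3 ((463.8898010253906, 181.77911376953125), (22.768890380859375, 31.552051544189453), 78.85429382324219) ((465.1143798828125, 181.6520538330078), 15.888177871704102)
160 -1 ((460.003173828125, 183.0341339111328), (55.60523986816406, 56.952980041503906), 171.37393188476562) ((460.5596618652344, 183.3367462158203), 29.86569595336914)
160 1 ((464.065185546875, 181.7385711669922), (23.494564056396484, 32.84482192993164), 79.11746978759766) ((465.24755859375, 181.66737365722656), 16.481843948364258)
yel 605 [0.48811043 0.17566689 0.082     ]
```

View pics/key1.png

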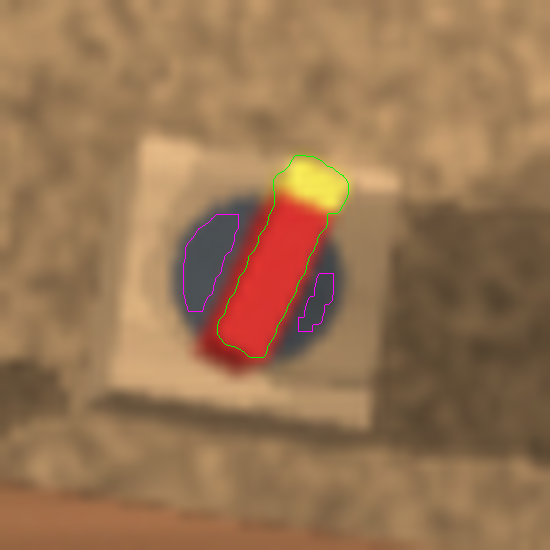

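View pics/hub1.png

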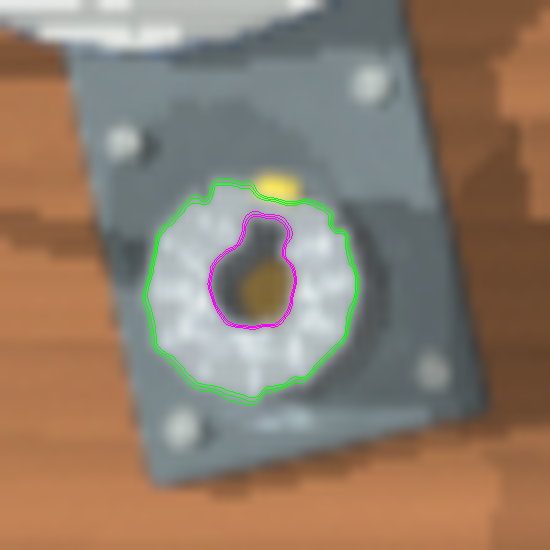

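```bash
cat > k.py <<'E'
from m import *
from scipy.spatial.transform import Rotation as Ro
def st():
    s=ctrl.observe(); q=s['orientation']; R=Ro.from_quat([q[1],q[2],q[3],q[0]]); return s,R
def goto(xy,zgrip,jawyaw):
    """grasp pt at xy,zgrip; tool x at jawyaw(deg, mod 180), tool y down"""
    s,R=st(); M=R.as_matrix()
    best=None
    for a in (jawyaw,jawyaw+180):
        a=np.deg2rad(a);X=np.array([np.cos(a),np.sin(a),0]);Y=np.array([0,0,-1.]);T=np.c_[X,Y,np.cross(X,Y)]
        w=np.rad2deg((R.inv()*Ro.from_matrix(T)).as_rotvec())
        if best is None or np.linalg.norm(w)<np.linalg.norm(best): best=w
    p=np.array([xy[0],xy[1],zgrip+.1592])
    d=M.T@(p-s['eef_pos'])
    print('d',d.round(4),'w',best.round(2),'|yaw now',np.rad2deg(np.arctan2(M[1,0],M[0,0])).round(2),'ydir',M[:,1].round(3),'grip pt',(s['eef_pos']+M[:,1]*.1592).round(4),'F',np.round(s['contact_force'],2),'j',np.round(s['joint_positions'],2),'t',s['time_s'],'op',round(s['opening'],4))
E
python3 - <<'E'
from k import *
goto((.5435,-.192),.17,61.5)
goto((.5435,-.192),.097,61.5)
goto((.461,.183),.2,75)
E
```

```text
d [-0.2258  0.0751  0.4161] w [ 4.000e-02  5.283e+01 -7.000e-02] |yaw now -65.67 ydir [-0.001  0.001 -1.   ] grip pt [ 0.2573 -0.5691  0.2448] F [ 0.74 -0.49 -0.24] j [ 1.04  0.44  0.02  1.57 -0.01  1.13 -0.08] t 0.1 op 0.0917
d [-0.2257  0.1481  0.4161] w [ 4.000e-02  5.283e+01 -7.000e-02] |yaw now -65.67 ydir [-0.001  0.001 -1.   ] grip pt [ 0.2573 -0.5691  0.2448] F [ 0.74 -0.49 -0.24] j [ 1.04  0.44  0.02  1.57 -0.01  1.13 -0.08] t 0.1 op 0.0917
d [-0.6015  0.0456  0.4954] w [ 0.04 39.33 -0.07] |yaw now -65.67 ydir [-0.001  0.001 -1.   ] grip pt [ 0.2573 -0.5691  0.2448] F [ 0.74 -0.49 -0.24] j [ 1.04  0.44  0.02  1.57 -0.01  1.13 -0.08] t 0.1 op 0.0917
```

apply_moves(series=[{"dx": -0.2258,"dy": 0.0,"dz": 0.416,"wy": 52.8,"jaw": 0.06},{"dx": -0.2258,"dy": 0.0,"dz": 0.416,"wy": 52.8,"jaw": 0.06},{"dx": -0.2258,"dy": 0.0,"dz": 0.416,"wy": 52.8,"jaw": 0.06},{"dx": -0.2258,"dy": 0.0,"dz": 0.416,"wy": 52.8,"jaw": 0.06},{"dx": -0.2258,"dy": 0.0,"dz": 0.416,"wy": 52.8,"jaw": 0.06},{"dx": -0.2258,"dy": 0.0,"dz": 0.416,"wy": 52.8,"jaw": 0.06},{"dx": -0.2258,"dy": 0.0,"dz": 0.416,"wy": 52.8,"jaw": 0.06},{"dx": -0.2258,"dy": 0.0,"dz": 0.416,"wy": 52.8,"jaw": 0.06},{"dx": -0.2258,"dy": 0.0,"dz": 0.416,"wy": 52.8,"jaw": 0.06},{"dx": -0.2258,"dy": 0.0,"dz": 0.416,"wy": 52.8,"jaw": 0.06},{"dx": -0.2258,"dy": 0.05,"dz": 0.416,"wy": 52.8,"jaw": 0.06},{"dx": -0.2258,"dy": 0.075,"dz": 0.416,"wy": 52.8,"jaw": 0.06},{"dx": -0.2258,"dy": 0.075,"dz": 0.416,"wy": 52.8,"jaw": 0.06},{"dx": -0.2258,"dy": 0.075,"dz": 0.416,"wy": 52.8,"jaw": 0.06}])

```text
invalid input at $.series[0]: expected keys wx, wy, wz, dx, dy, dz, jaw
```

```bash
python3 - <<'E'
from k import *
goto((.5435,-.192),.097,61.5)
c=shot('scene','s1');f=c['frame']
cv2.imwrite('pics/s1c.png',cv2.resize(f[90:200,190:310],None,fx=5,fy=5,interpolation=cv2.INTER_CUBIC)[:,:,::-1])
E
```

```text
d [-0.2257  0.1481  0.4161] w [ 4.000e-02  5.283e+01 -7.000e-02] |yaw now -65.67 ydir [-0.001  0.001 -1.   ] grip pt [ 0.2573 -0.5691  0.2448] F [ 0.74 -0.49 -0.24] j [ 1.04  0.44  0.02  1.57 -0.01  1.13 -0.08] t 0.1 op 0.0917
```

View pics/s1c.png

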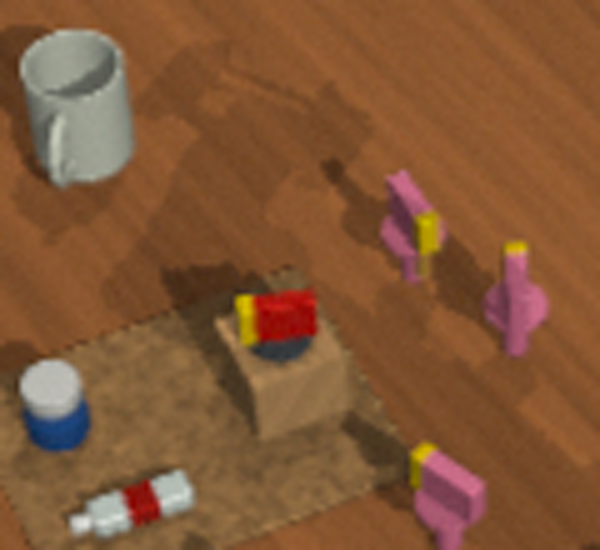

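The call was refused because every key has to be present. The picture still shows the red key standing untouched in its block, at crop (285,320).

apply_moves(series=[{"wx": 0,"wy": 52.8,"wz": 0,"dx": -0.2258,"dy": 0,"dz": 0.416,"jaw": 0.06},{"wx": 0,"wy": 52.8,"wz": 0,"dx": -0.2258,"dy": 0,"dz": 0.416,"jaw": 0.06},{"wx": 0,"wy": 52.8,"wz": 0,"dx": -0.2258,"dy": 0,"dz": 0.416,"jaw": 0.06},{"wx": 0,"wy": 52.8,"wz": 0,"dx": -0.2258,"dy": 0,"dz": 0.416,"jaw": 0.06},{"wx": 0,"wy": 52.8,"wz": 0,"dx": -0.2258,"dy": 0,"dz": 0.416,"jaw": 0.06},{"wx": 0,"wy": 52.8,"wz": 0,"dx": -0.2258,"dy": 0,"dz": 0.416,"jaw": 0.06},{"wx": 0,"wy": 52.8,"wz": 0,"dx": -0.2258,"dy": 0,"dz": 0.416,"jaw": 0.06},{"wx": 0,"wy": 52.8,"wz": 0,"dx": -0.2258,"dy": 0,"dz": 0.416,"jaw": 0.06},{"wx": 0,"wy": 52.8,"wz": 0,"dx": -0.2258,"dy": 0,"dz": 0.416,"jaw": 0.06},{"wx": 0,"wy": 52.8,"wz": 0,"dx": -0.2258,"dy": 0,"dz": 0.416,"jaw": 0.06},{"wx": 0,"wy": 52.8,"wz": 0,"dx": -0.2258,"dy": 0.05,"dz": 0.416,"jaw": 0.06},{"wx": 0,"wy": 52.8,"wz": 0,"dx": -0.2258,"dy": 0.075,"dz": 0.416,"jaw": 0.06},{"wx": 0,"wy": 52.8,"wz": 0,"dx": -0.2258,"dy": 0.075,"dz": 0.416,"jaw": 0.06}])

```text
time_s: 1.45
eef_pos: [0.5422, -0.1915, 0.326]
orientation: [0.36, -0.364, 0.609, -0.606]
contact_force: [0.3, -0.2, -1.1]
opening: 0.0599
```

```bash
python3 - <<'E'
from k import *
goto((.5435,-.192),.097,61.5)
c=shot('scene','s2');f=c['frame']
cv2.imwrite('pics/s2c.png',cv2.resize(f[90:200,190:310],None,fx=5,fy=5,interpolation=cv2.INTER_CUBIC)[:,:,::-1])
E
```

```text
d [-0.0003  0.0698  0.0018] w [0.41 0.08 0.11] |yaw now -118.42 ydir [-0.007  0.002 -1.   ] grip pt [ 0.5411 -0.1913  0.1669] F [ 0.33 -0.16 -1.14] j [ 0.22  0.43  0.04  1.79 -0.02  0.92 -1.8 ] t 1.45 op 0.0599
```

View pics/s2c.png

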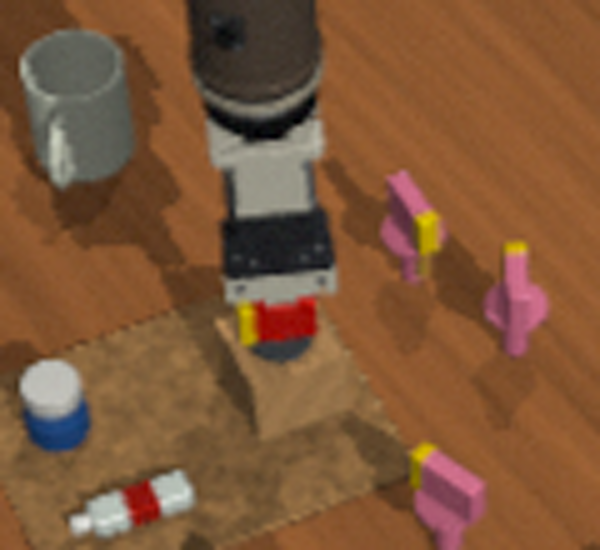

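The open jaws straddle the handle, which shows at crop (285,320). Next is the descent.

apply_moves(series=[{"wx": 0,"wy": 0,"wz": 0,"dx": 0,"dy": 0.025,"dz": 0,"jaw": 0.06},{"wx": 0,"wy": 0,"wz": 0,"dx": 0,"dy": 0.045,"dz": 0,"jaw": 0.06},{"wx": 0,"wy": 0,"wz": 0,"dx": 0,"dy": 0.055,"dz": 0,"jaw": 0.06},{"wx": 0,"wy": 0,"wz": 0,"dx": 0,"dy": 0.055,"dz": 0,"jaw": 0.06},{"wx": 0,"wy": 0,"wz": 0,"dx": 0,"dy": 0.055,"dz": 0,"jaw": 0.06}])

```text
time_s: 2.0
eef_pos: [0.5441, -0.1926, 0.2761]
orientation: [-0.362, 0.361, -0.607, 0.608]
contact_force: [-0.5, -0.4, 0.7]
opening: 0.0601
```

```bash
python3 - <<'E'
from k import *
goto((.5435,-.192),.0975,61.5)
E
```

```text
d [-0.0003  0.0194 -0.0009] w [-0.1   0.01 -0.02] |yaw now -118.49 ydir [ 0.002 -0.    -1.   ] grip pt [ 0.5444 -0.1927  0.1169] F [-0.47 -0.37  0.68] j [ 0.22  0.49  0.03  1.84 -0.02  0.81 -1.8 ] t 2.0 op 0.0601
```

apply_moves(series=[{"wx": 0,"wy": 0,"wz": 0,"dx": 0,"dy": 0.015,"dz": 0,"jaw": 0.06},{"wx": 0,"wy": 0,"wz": 0,"dx": 0,"dy": 0.0195,"dz": 0,"jaw": 0.06},{"wx": 0,"wy": 0,"wz": 0,"dx": 0,"dy": 0.0195,"dz": 0,"jaw": 0.03},{"wx": 0,"wy": 0,"wz": 0,"dx": 0,"dy": 0.0195,"dz": 0,"jaw": 0.01},{"wx": 0,"wy": 0,"wz": 0,"dx": 0,"dy": 0.0195,"dz": 0,"jaw": 0.005},{"wx": 0,"wy": 0,"wz": 0,"dx": 0,"dy": 0.0195,"dz": 0,"jaw": 0.005},{"wx": 0,"wy": 0,"wz": 0,"dx": 0,"dy": 0.0195,"dz": 0,"jaw": 0.005},{"wx": 0,"wy": 0,"wz": 0,"dx": 0,"dy": 0.0195,"dz": 0,"jaw": 0.005}], squeeze=45)

```text
time_s: 2.8
eef_pos: [0.5435, -0.1924, 0.2554]
orientation: [-0.362, 0.362, -0.608, 0.608]
contact_force: [-0.6, -1.8, 1.8]
opening: 0.0167
```

```bash
python3 - <<'E'
from k import *
goto((.5435,-.192),.0975,61.5)
E
```

```text
d [-0.0003 -0.0013 -0.0002] w [-0.01  0.03  0.01] |yaw now -118.47 ydir [ 0. -0. -1.] grip pt [ 0.5435 -0.1924  0.0962] F [-0.65 -1.76  1.84] j [ 0.22  0.52  0.03  1.86 -0.02  0.77 -1.8 ] t 2.8 op 0.0167
```

apply_moves(series=[{"wx": 0,"wy": 0,"wz": 0,"dx": 0,"dy": -0.015,"dz": 0,"jaw": 0.005},{"wx": 0,"wy": 0,"wz": 0,"dx": 0,"dy": -0.04,"dz": 0,"jaw": 0.005},{"wx": 0,"wy": 0,"wz": 0,"dx": 0,"dy": -0.07,"dz": 0,"jaw": 0.005},{"wx": 0,"wy": 0,"wz": 0,"dx": 0,"dy": -0.1,"dz": 0,"jaw": 0.005},{"wx": 0,"wy": 0,"wz": 0,"dx": 0,"dy": -0.11,"dz": 0,"jaw": 0.005},{"wx": 0,"wy": 0,"wz": 0,"dx": 0,"dy": -0.11,"dz": 0,"jaw": 0.005},{"wx": 0,"wy": 0,"wz": 0,"dx": 0,"dy": -0.11,"dz": 0,"jaw": 0.005}])

```text
time_s: 3.5
eef_pos: [0.5431, -0.1921, 0.364]
orientation: [0.361, -0.362, 0.608, -0.607]
contact_force: [-0.4, 0.8, -2.5]
opening: 0.0157
```

```bash
python3 - <<'E'
from k import *
goto((.461,.183),.206,75)
c=shot('scene','s3');f=c['frame'];f2=shot('top','t3')['frame']
a=cv2.resize(f[90:200,190:300],(550,550),interpolation=cv2.INTER_CUBIC)[:,:,::-1]
cv2.imwrite('pics/s3c.png',a)
E
```

```text
d [-0.2907 -0.0009 -0.251 ] w [ 1.000e-01 -1.346e+01  1.000e-02] |yaw now -118.46 ydir [-0.002  0.    -1.   ] grip pt [ 0.5429 -0.1921  0.2048] F [-0.41  0.85 -2.52] j [ 0.22  0.39  0.04  1.75 -0.02  1.   -1.8 ] t 3.5 op 0.0157
```

View pics/s3c.png

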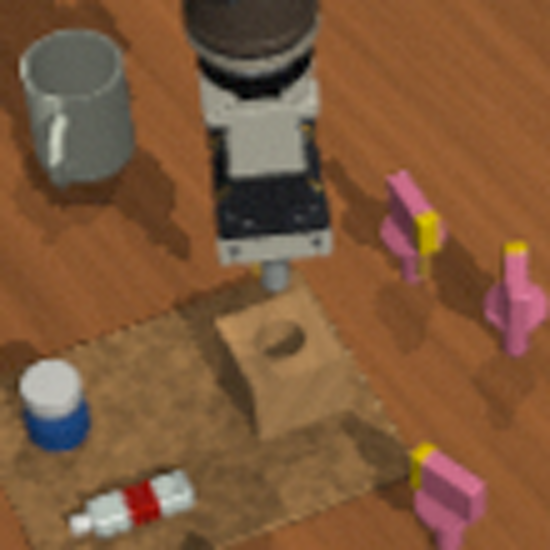

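apply_moves(series=[{"wx": 0,"wy": -13.4,"wz": 0,"dx": -0.0727,"dy": 0,"dz": -0.0628,"jaw": 0.005},{"wx": 0,"wy": -13.4,"wz": 0,"dx": -0.0727,"dy": 0,"dz": -0.0628,"jaw": 0.005},{"wx": 0,"wy": -13.4,"wz": 0,"dx": -0.1454,"dy": 0,"dz": -0.1255,"jaw": 0.005},{"wx": 0,"wy": -13.4,"wz": 0,"dx": -0.1454,"dy": 0,"dz": -0.1255,"jaw": 0.005},{"wx": 0,"wy": -13.4,"wz": 0,"dx": -0.218,"dy": 0,"dz": -0.188,"jaw": 0.005},{"wx": 0,"wy": -13.4,"wz": 0,"dx": -0.218,"dy": 0,"dz": -0.188,"jaw": 0.005},{"wx": 0,"wy": -13.4,"wz": 0,"dx": -0.2907,"dy": 0,"dz": -0.251,"jaw": 0.005},{"wx": 0,"wy": -13.4,"wz": 0,"dx": -0.2907,"dy": 0,"dz": -0.251,"jaw": 0.005},{"wx": 0,"wy": -13.4,"wz": 0,"dx": -0.2907,"dy": 0,"dz": -0.251,"jaw": 0.005},{"wx": 0,"wy": -13.4,"wz": 0,"dx": -0.2907,"dy": 0,"dz": -0.251,"jaw": 0.005},{"wx": 0,"wy": -13.4,"wz": 0,"dx": -0.2907,"dy": 0,"dz": -0.251,"jaw": 0.005}])

```text
time_s: 4.7
eef_pos: [0.4616, 0.1818, 0.3644]
orientation: [-0.429, 0.43, -0.561, 0.562]
contact_force: [0.5, -0.8, -1.9]
opening: 0.0156
```

```bash
python3 - <<'E'
from k import *
goto((.461,.183),.206,75)
c=shot('scene','s4');f=c['frame'];f2=shot('top','t4')['frame']
cv2.imwrite('pics/s4c.png',cv2.resize(f[170:250,290:370],(560,560),interpolation=cv2.INTER_CUBIC)[:,:,::-1])
E
```

```text
d [-0.001  -0.0008 -0.0009] w [ 0.06 -0.13  0.09] |yaw now -105.13 ydir [-0.001 -0.001 -1.   ] grip pt [0.4614 0.1816 0.2052] F [ 0.51 -0.84 -1.9 ] j [-0.34  0.28 -0.18  1.92  0.06  0.95 -2.38] t 4.7 op 0.0156
```

View pics/s4c.png

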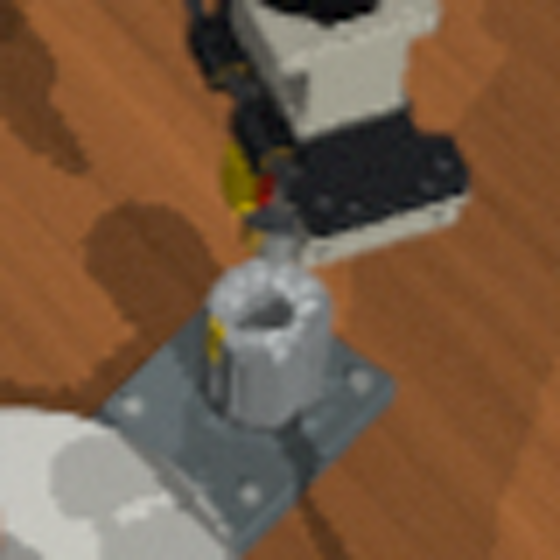

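View pics/t4.png

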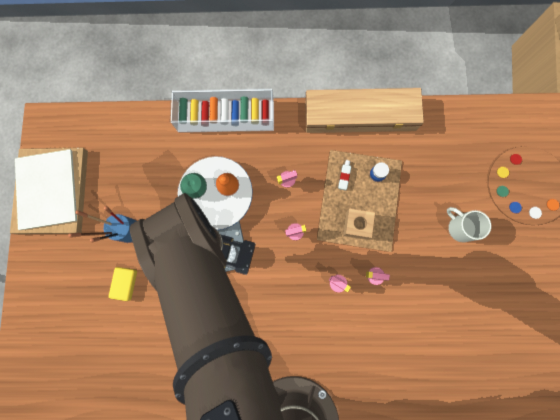

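The key hangs just above the hub: shaft at crop (280,240), hub mouth at (270,300). In the top view the wrist comes near the brush pot at (122,228), so I'll check that clearance before going down.

```bash
python3 - <<'E'
from k import *
c=load('t4')
for z in (.3,.4,.5,.6): print(z,plane(c,[[135,250],[180,197],[215,235]],z)[:,:2].round(3).tolist())
print('pot',plane(load('top0'),[[122,228]],.1), plane(load('top0'),[[100,195],[75,235],[138,232]],.25))
E
```

```text
0.3 [[0.457, 0.346], [0.575, 0.25], [0.488, 0.169]]
0.4 [[0.45, 0.306], [0.554, 0.222], [0.478, 0.15]]
0.5 [[0.443, 0.267], [0.534, 0.193], [0.467, 0.131]]
0.6 [[0.436, 0.227], [0.513, 0.165], [0.457, 0.112]]
pot [[0.53143222 0.46430612 0.1       ]] [[0.5927466  0.45761343 0.25      ]
 [0.49700753 0.51042986 0.25      ]
 [0.5025448  0.36071431 0.25      ]]
```

View pics/s4.png

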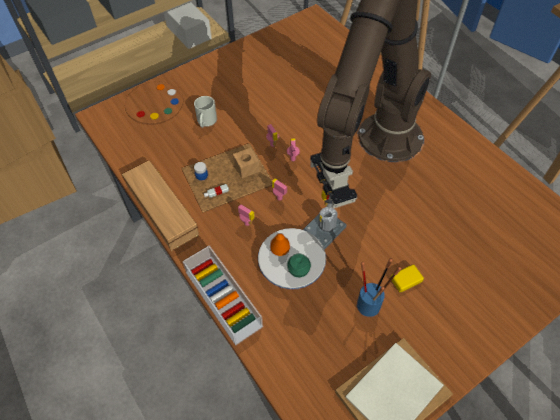

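apply_moves(series=[{"wx": 0,"wy": 0,"wz": 0,"dx": -0.001,"dy": 0.015,"dz": -0.001,"jaw": 0.005},{"wx": 0,"wy": 0,"wz": 0,"dx": -0.001,"dy": 0.03,"dz": -0.001,"jaw": 0.005},{"wx": 0,"wy": 0,"wz": 0,"dx": -0.001,"dy": 0.036,"dz": -0.001,"jaw": 0.005},{"wx": 0,"wy": 0,"wz": 0,"dx": -0.001,"dy": 0.036,"dz": -0.001,"jaw": 0.005},{"wx": 0,"wy": 0,"wz": 0,"dx": -0.001,"dy": 0.036,"dz": -0.001,"jaw": 0.005},{"wx": 0,"wy": 0,"wz": 0,"dx": -0.001,"dy": 0.036,"dz": -0.001,"jaw": 0.005}])

```text
time_s: 5.4
eef_pos: [0.4611, 0.1841, 0.3299]
orientation: [-0.43, 0.43, -0.561, 0.561]
contact_force: [0.1, -0.1, -1.2]
opening: 0.016
```

```bash
python3 - <<'E'
from k import *
goto((.461,.183),.106,75)
s,R=st(); g=s['eef_pos']+R.as_matrix()[:,1]*.1592
c=shot('scene','s5');f=c['frame']
x0,y0,k=305,180,14
u=cv2.resize(f[y0:y0+42,x0:x0+42],None,fx=k,fy=k,interpolation=cv2.INTER_CUBIC)
def draw(P,col):
    q=((proj(c,P)-[x0,y0]+.5)*k-.5).round().astype(np.int32); cv2.polylines(u,[q],True,col,1)
a=np.linspace(0,2*np.pi,40)
circ=lambda ctr,r,z:np.c_[ctr[0]+r*np.cos(a),ctr[1]+r*np.sin(a),0*a+z]
draw(circ((.461,.183),.029,.082),(0,255,0));draw(circ((.461,.183),.01125,.082),(0,255,0))
zt=g[2]-.0762
draw(circ(g,.01,zt+.004),(255,0,255));draw(circ(g,.024,zt+.048),(255,0,255))
print('tip z',zt)
cv2.imwrite('pics/s5c.png',u[:,:,::-1])
E
```

```text
d [0.0011 0.0647 0.0001] w [-0.05 -0.09 -0.04] |yaw now -105.09 ydir [ 0.001  0.    -1.   ] grip pt [0.4612 0.1841 0.1707] F [ 0.08 -0.07 -1.18] j [-0.35  0.32 -0.18  1.96  0.07  0.86 -2.4 ] t 5.4 op 0.016
tip z 0.09446636908501026
```

View pics/s5c.png

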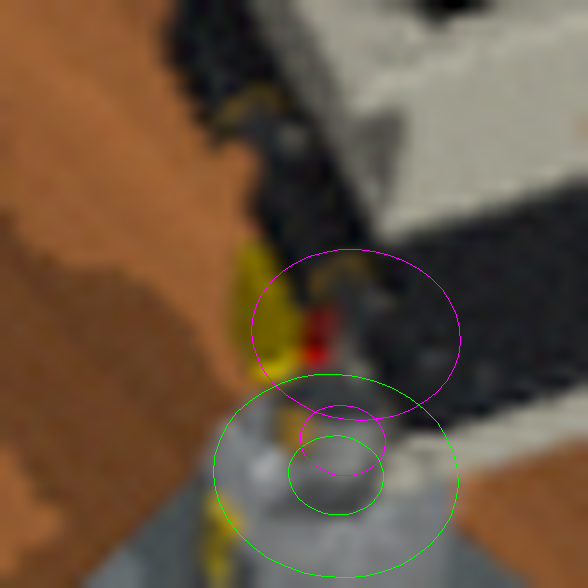

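```bash
python3 - <<'E'
from k import *
a=np.linspace(0,2*np.pi,40)
circ=lambda ctr,r,z:np.c_[ctr[0]+r*np.cos(a),ctr[1]+r*np.sin(a),0*a+z]
out=[]
for tag,x0,y0,g,yaw in(('s3',230,130,(.5429,-.1921,.2048),-28.46),('s4',312,190,(.4614,.1816,.2052),-15.1)):
    c=load(tag);f=c['frame'];k=20;n=28
    u=cv2.resize(f[y0:y0+n,x0:x0+n],None,fx=k,fy=k,interpolation=cv2.INTER_CUBIC);raw=u.copy()
    def draw(P,col):
        q=((proj(c,P)-[x0,y0]+.5)*k-.5).round().astype(np.int32); cv2.polylines(u,[q],True,col,1)
    zt=g[2]-.0762
    draw(circ(g,.01,zt+.004),(255,0,255));draw(circ(g,.024,zt+.048),(255,0,255))
    y=np.deg2rad(yaw);R=np.array([[np.cos(y),-np.sin(y)],[np.sin(y),np.cos(y)]])
    for z in(.054,.09):
        p=np.array([[28,8],[-28,8],[-28,-8],[28,-8]])/1000@R.T+np.array(g[:2]); draw(np.c_[p,np.full(4,zt+z)],(0,255,255))
    out.append(cv2.resize(np.hstack([u]),(400,400)));out.append(cv2.resize(raw,(400,400)))
cv2.imwrite('pics/ov.png',cv2.resize(np.hstack(out[:2]),(800,400))[:,:,::-1]);cv2.imwrite('pics/ov2.png',np.hstack(out[2:])[:,:,::-1])
E
```

```text
(no output)
```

View pics/ov.png

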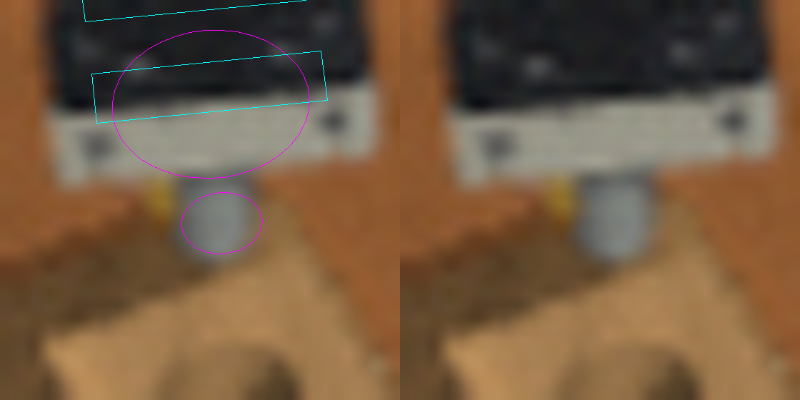

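View pics/ov2.png

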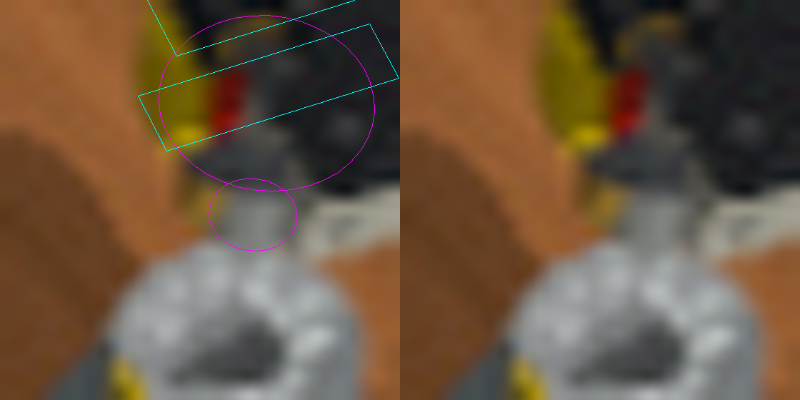

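apply_moves(series=[{"wx": 0,"wy": 0,"wz": 0,"dx": 0.0005,"dy": 0.006,"dz": 0,"jaw": 0.005},{"wx": 0,"wy": 0,"wz": 0,"dx": 0.0005,"dy": 0.012,"dz": 0,"jaw": 0.005},{"wx": 0,"wy": 0,"wz": 0,"dx": 0.0005,"dy": 0.015,"dz": 0,"jaw": 0.005},{"wx": 0,"wy": 0,"wz": 0,"dx": 0.0005,"dy": 0.017,"dz": 0,"jaw": 0.005},{"wx": 0,"wy": 0,"wz": 0,"dx": 0.0005,"dy": 0.017,"dz": 0,"jaw": 0.005},{"wx": 0,"wy": 0,"wz": 0,"dx": 0.0005,"dy": 0.017,"dz": 0,"jaw": 0.005}])

```text
time_s: 6.05
eef_pos: [0.4607, 0.1837, 0.3122]
orientation: [0.43, -0.43, 0.561, -0.561]
contact_force: [0.0, 0.2, -1.2]
opening: 0.0153
```

```bash
python3 - <<'E'
from k import *
goto((.461,.183),.106,75); print(np.round(ctrl.observe()['torque'],2))
E
```

```text
d [0.0006 0.047  0.0005] w [ 0.   -0.06  0.  ] |yaw now -105.06 ydir [-0. -0. -1.] grip pt [0.4606 0.1837 0.153 ] F [ 0.01  0.17 -1.22] j [-0.35  0.34 -0.17  1.98  0.08  0.82 -2.4 ] t 6.05 op 0.0153
[ 0.05  0.06 -0.05]
```

The tip is 5 mm into the mouth with no contact force. Next it goes down to just above where the key meets the face, then further.

apply_moves(series=[{"wx": 0,"wy": 0,"wz": 0,"dx": 0,"dy": 0.004,"dz": 0,"jaw": 0.005},{"wx": 0,"wy": 0,"wz": 0,"dx": 0,"dy": 0.008,"dz": 0,"jaw": 0.005},{"wx": 0,"wy": 0,"wz": 0,"dx": 0,"dy": 0.011,"dz": 0,"jaw": 0.005},{"wx": 0,"wy": 0,"wz": 0,"dx": 0,"dy": 0.012,"dz": 0,"jaw": 0.005},{"wx": 0,"wy": 0,"wz": 0,"dx": 0,"dy": 0.012,"dz": 0,"jaw": 0.005}])

```text
time_s: 6.55
eef_pos: [0.4606, 0.1836, 0.3]
orientation: [0.43, -0.43, 0.561, -0.561]
contact_force: [0.1, 0.2, -1.8]
opening: 0.0157
```

```bash
python3 - <<'E'
from k import *
goto((.461,.183),.106,75); print(np.round(ctrl.observe()['torque'],2))
E
```

```text
d [0.0005 0.0348 0.0006] w [ 0.02 -0.06  0.02] |yaw now -105.06 ydir [-0. -0. -1.] grip pt [0.4605 0.1836 0.1408] F [ 0.08  0.17 -1.8 ] j [-0.35  0.36 -0.17  2.    0.09  0.79 -2.41] t 6.55 op 0.0157
[ 0.04 -0.03  0.01]
```

apply_moves(series=[{"wx": 0,"wy": 0,"wz": 0,"dx": 0,"dy": 0.004,"dz": 0,"jaw": 0.005},{"wx": 0,"wy": 0,"wz": 0,"dx": 0,"dy": 0.008,"dz": 0,"jaw": 0.005},{"wx": 0,"wy": 0,"wz": 0,"dx": 0,"dy": 0.012,"dz": 0,"jaw": 0.005},{"wx": 0,"wy": 0,"wz": 0,"dx": 0,"dy": 0.016,"dz": 0,"jaw": 0.005},{"wx": 0,"wy": 0,"wz": 0,"dx": 0,"dy": 0.018,"dz": 0,"jaw": 0.005},{"wx": 0,"wy": 0,"wz": 0,"dx": 0,"dy": 0.018,"dz": 0,"jaw": 0.005}])

```text
time_s: 7.15
eef_pos: [0.4605, 0.1836, 0.2818]
orientation: [0.43, -0.43, 0.561, -0.561]
contact_force: [-0.5, 0.2, -1.6]
opening: 0.0158
```

```bash
python3 - <<'E'
from k import *
goto((.461,.183),.106,75); print(np.round(ctrl.observe()['torque'],2))
c=shot('scene','s6');f=c['frame']
cv2.imwrite('pics/s6c.png',cv2.resize(f[180:250,290:360],(560,560),interpolation=cv2.INTER_CUBIC)[:,:,::-1])
E
```

```text
d [0.0004 0.0166 0.0006] w [ 0.03 -0.06  0.03] |yaw now -105.06 ydir [-0.001 -0.    -1.   ] grip pt [0.4604 0.1835 0.1226] F [-0.47  0.17 -1.63] j [-0.35  0.39 -0.17  2.02  0.09  0.75 -2.41] t 7.15 op 0.0158
[0.06 0.03 0.04]
```

View pics/s6c.png

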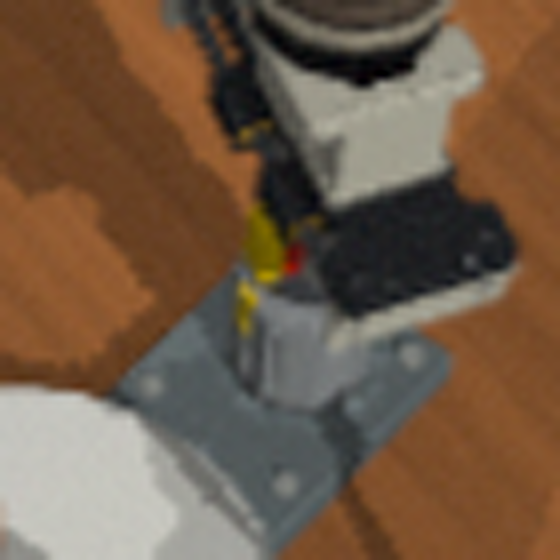

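The key is sliding down in line: yellow handle end at crop (262,245), right above the hub's yellow mark at (245,305). Now I'll push onto the spring.

apply_moves(series=[{"wx": 0,"wy": 0,"wz": 0,"dx": 0,"dy": 0.004,"dz": 0,"jaw": 0.005},{"wx": 0,"wy": 0,"wz": 0,"dx": 0,"dy": 0.007,"dz": 0,"jaw": 0.005},{"wx": 0,"wy": 0,"wz": 0,"dx": 0,"dy": 0.009,"dz": 0,"jaw": 0.005},{"wx": 0,"wy": 0,"wz": 0,"dx": 0,"dy": 0.011,"dz": 0,"jaw": 0.005},{"wx": 0,"wy": 0,"wz": 0,"dx": 0,"dy": 0.0125,"dz": 0,"jaw": 0.005},{"wx": 0,"wy": 0,"wz": 0,"dx": 0,"dy": 0.0135,"dz": 0,"jaw": 0.005},{"wx": 0,"wy": 0,"wz": 0,"dx": 0,"dy": 0.0135,"dz": 0,"jaw": 0.005}], squeeze=55)

```text
time_s: 7.9
eef_pos: [0.4609, 0.1837, 0.2693]
orientation: [-0.43, 0.43, -0.561, 0.561]
contact_force: [-1.2, -1.3, 9.0]
opening: 0.0157
```

```bash
python3 - <<'E'
from k import *
goto((.461,.183),.106,75); print(np.round(ctrl.observe()['torque'],2))
E
```

```text
d [0.0007 0.0041 0.0003] w [-0.05 -0.07 -0.03] |yaw now -105.07 ydir [ 0.001  0.    -1.   ] grip pt [0.461  0.1838 0.1101] F [-1.23 -1.31  8.96] j [-0.36  0.4  -0.17  2.03  0.1   0.72 -2.42] t 7.9 op 0.0157
[-0.26  0.52  0.05]
```

apply_moves(series=[{"wx": 0,"wy": 0,"wz": 0,"dx": 0,"dy": 0.001,"dz": 0,"jaw": 0.005},{"wx": 0,"wy": 0,"wz": 0,"dx": 0,"dy": 0.002,"dz": 0,"jaw": 0.005},{"wx": 0,"wy": 0,"wz": 0,"dx": 0,"dy": 0.002,"dz": 0,"jaw": 0.005},{"wx": 0,"wy": 0,"wz": 0,"dx": 0,"dy": 0.002,"dz": 0,"jaw": 0.005}])

```text
time_s: 8.3
eef_pos: [0.4608, 0.1837, 0.2692]
orientation: [-0.431, 0.429, -0.561, 0.562]
contact_force: [-9.9, -5.0, 37.0]
opening: 0.0159
```

```bash
python3 - <<'E'
from k import *
goto((.461,.183),.106,75); print(np.round(ctrl.observe()['torque'],2))
E
```

```text
d [0.0006 0.004  0.0004] w [-0.1  -0.08 -0.04] |yaw now -105.08 ydir [ 0.002  0.    -1.   ] grip pt [0.461  0.1838 0.11  ] F [-9.91 -5.03 36.96] j [-0.36  0.4  -0.17  2.03  0.1   0.72 -2.42] t 8.3 op 0.0159
[-1.15  2.4  -0.05]
```

The force jumped from 9 to 37 N with no further travel, so the flange is seated. I'll ease back to a moderate push and check that it is steady.

apply_moves(series=[{"wx": 0,"wy": 0,"wz": 0,"dx": 0,"dy": -0.0008,"dz": 0,"jaw": 0.005},{"wx": 0,"wy": 0,"wz": 0,"dx": 0,"dy": -0.0008,"dz": 0,"jaw": 0.005},{"wx": 0,"wy": 0,"wz": 0,"dx": 0,"dy": -0.0008,"dz": 0,"jaw": 0.005},{"wx": 0,"wy": 0,"wz": 0,"dx": 0,"dy": -0.0008,"dz": 0,"jaw": 0.005},{"wx": 0,"wy": 0,"wz": 0,"dx": 0,"dy": -0.0008,"dz": 0,"jaw": 0.005}])

```text
time_s: 8.8
eef_pos: [0.4608, 0.1837, 0.2693]
orientation: [-0.431, 0.43, -0.561, 0.562]
contact_force: [-7.8, -3.7, 25.8]
opening: 0.0154
```

```bash
python3 - <<'E'
from k import *
goto((.461,.183),.106,75)
c=shot('scene','s7');f=c['frame'];t=shot('top','t7')['frame']
cv2.imwrite('pics/s7c.png',cv2.resize(f[180:250,290:360],(560,560),interpolation=cv2.INTER_CUBIC)[:,:,::-1])
goto((.461,.183),.106,75)
E
```

```text
d [0.0006 0.0041 0.0004] w [-0.08 -0.07 -0.04] |yaw now -105.07 ydir [ 0.002  0.    -1.   ] grip pt [0.461  0.1838 0.1101] F [-7.84 -3.66 25.78] j [-0.36  0.4  -0.17  2.03  0.1   0.72 -2.42] t 8.8 op 0.0154
d [0.0006 0.0041 0.0004] w [-0.08 -0.08 -0.04] |yaw now -105.08 ydir [ 0.002  0.    -1.   ] grip pt [0.4611 0.1838 0.1101] F [-7.6  -3.47 24.4 ] j [-0.36  0.4  -0.17  2.03  0.1   0.72 -2.42] t 8.9 op 0.0162
```

View pics/s7c.png

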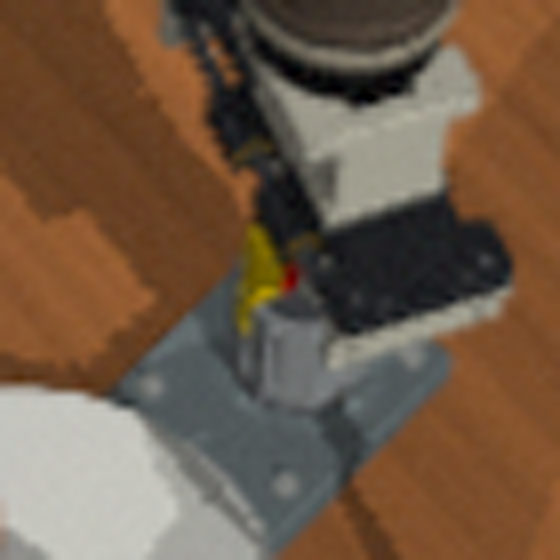

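View pics/s7.png

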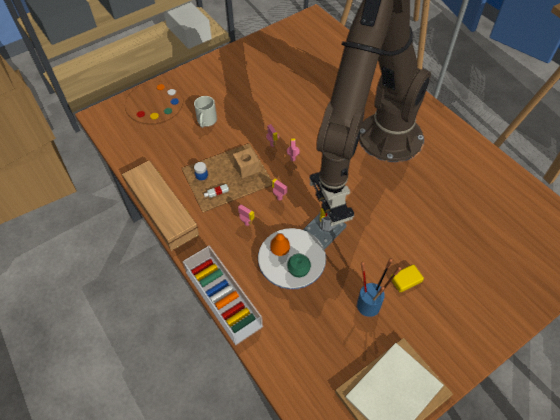

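The flange sits on the hub at crop (290,310) with no visible gap. The tip height from the grip is 33.9 mm, against 34 mm at home. The push is steady at about 25 N and the bystanders haven't moved.

```bash
python3 -c "
from workcell import ctrl
print(ctrl.finish_job())"
```

```text
the job is handed in; nothing more can be done
None
```

I took the red-handled key out of its block, turned it about 13° to line up with the keyway, and slid it into the hub with no sign of jamming. I then pressed it down against the spring and handed the job in at about 9 s, still gripping the handle; no verdict was reported.

- **Seating:** the tip height worked out from the grip was about 33.9 mm above the table, against 34 mm when home. Going further raised the force from 9 to 37 N with no travel, so the flange is on the face. I eased back to a steady push of about 25 N.
- **Grip and alignment:** the finger opening stayed at about 16 mm, which matches the handle. The tool leans only about 0.002 rad. The grasp point is within about 1 mm of the hub centre I measured.
- **Bystanders:** they looked unmoved in the last scene picture. I judged this by eye and did not measure it.
- **Checks that failed or disagreed:**
  - The first move call was refused because some keys were missing; nothing moved.
  - Different measurements of the hub centre disagreed by 1–2 mm.
  - Two views of the shaft's offset in the grip disagreed by about 1 mm.
  - None of these offsets caused contact on the way in.
- **Not measured directly:** the plunger's depth was not visible; I inferred it from the key's height and the push force.

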